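Press a charcoal drawing and weight it with the class's boxes

ROBOT

A 6-joint arm with a two-finger parallel gripper is mounted at the origin on the work surface. World frame = base frame: x ahead of the robot, y to its left, z up, the work surface at z = 0. Lengths are in m, angles in degrees, forces in N, time in s.
With the tool pointing down it reaches from about 0.35 to 0.875 m from the base axis. Payload 4.2 kg.
Tool frame: the origin (TCP) lies midway between the tips of the shut fingers; the grasp point (between the pads) lies 19 mm behind it; z points along the fingers, y is the line along which they close (so a half turn about z gives the same grasp; the last joint's range is limited). The gripper opens to 87 mm and grips with 3 to 60 N. Pads are 19 mm wide; open, the fingers measure 117 mm over their backs; the gripper's body (75 mm by 190 mm) begins 51 mm behind the grasp point.
Start: joints at [14.817, 22.042, 0.453, 0, -68.411, -14.817], TCP at [0.625, 0, 0.223] pointing down, gripper open.
Joint ranges: [-179.83, 179.83], [-69.29, 118.12], [-61.27, 80.66], [-181.25, 117.63], [-171.15, -9.14], [-177.46, 177.46]. Speed limits (degrees/s): [159.86, 159.86, 180, 180, 180, 180].

INTERFACE

Orientations are given as a 3x3 rotation matrix whose columns are the frame's x, y, z axes.
In Python, from station import r, cams gives the robot as it stands.
- The arm moves only by the tool play_rows, never from a script. Its argument "commands" is text: rows parted by semicolons, each of 6 numbers parted by spaces: the shift along the world's x, y, z normalised to -1 to 1, where 1 is 30 mm, then the turn, a rotation vector about the world's x, y, z normalised to -1 to 1, where 1 is 0.15 rad. A call has 1 to 20 rows; each row shifts and turns the commanded pose from where the row before left it; what a row does not reach is not made up. A row lasts 1/10 s, in which the tool goes at most 50 mm and 8.59 degrees, less where a joint would pass 70% of its speed; a pose out of reach is approached as far as the arm can. A call with a number of a shift or a turn outside -1 to 1 is refused whole. A call with a gripper value outside its range is refused whole. "grip" is the finger opening in mm, from 0 to 87, set as the call begins (left out, the last holds). The fingers move at their own pace and stop on an object; the grip force is fixed at half the most. Time passes only in rows, so rows that do not move let the fingers close. It gives the time, the measured TCP pose, the force, the opening and the grip force at its end, in the units of the state.
- r.sense(): the state, without advancing time (a new reading comes with each control period).
- cams.capture(name): name is "scene" or "side" or "wrist"; returns (picture, depth): 420x560x3 uint8, blue, green, red; 420x560 float32, m along the optical axis (not along the pixel's ray), 0 where there is no reading.
- cams.camera_info(name): a dict with "mtx" (3x3 intrinsics, pixels), "R" (3x3) and "t" (3): a world point X has camera coordinates R X + t. Camera axes: x right, y down, z forward; pixel columns grow to the right and rows downward; lengths in m; the calibration is good to about 2 mm. The wrist camera is an equidistant fisheye: a pixel r from the principal point sees the ray r / f radians off the axis. A picture is of the moment at which its call begins: read the wrist's pose just before it. camera_info takes no time and is no camera call; for the wrist camera it gives the pose at the moment of the call.
- r.finish_job(): hands the job in; it is judged then, once.
The state is a dict: "time_s": time; "joints": joint angles; "joint_velocities": joint speeds; "effort": joint torques, N m; "tcp_pos": TCP position; "ee_rot": TCP orientation; "wrist_force": force on the tool from outside, world axes, zero at the start; "moment": the same for the moment, N m; "gripper_width": opening from 0.0 (shut) to 1.0 (fully open); "gripper_force": force on a finger pad.
Only numpy, scipy, OpenCV 4.12 (cv2) and the standard library are available. Lean on these libraries where they do the work, as an engineer would, in place of code of your own. Each camera call takes 0.05 s, during which the arm holds its last target. There are 200 camera calls.

TASK

Press the finished drawing: first lay the cork sanding block from the press into the white tray, then turn all four corner knobs of the press clockwise to their end stops while the board is still bare, and only then stack every wooden case and white charcoal box that is out on the table flat in one column centred on the press's steel plate. All the larger wooden cases go below the smaller white boxes, every box square with the plate (long side along its long side) and right over its middle; leave the cup, jar, eraser and charcoal stick where they are.

Things in the scene. Friction and masses are not known exactly. Their poses are not given: they have to be found in the camera images.
- press: Fixed drawing press lying flat on the table: two stacked boards (250 x 320 mm, long side along its y) bolted together with a sheet between, a raised rectangular steel weight plate in the middle of the top board and a black bolt knob near each corner. Origin at the centre of the underside, z up. The top board's upper face is 45 mm above the table.
- plate (a point): Centre of the upper face of the press's steel weight plate (80 mm along the press's x, 150 mm along its y), 49 mm above the table; axes as the press.
- block: Loose cork sanding block, 50 (x) x 95 (y) x 34 (z) mm, left lying on the steel weight plate. Origin at the centre of its underside.
- tray: Fixed shallow open white tray, 150 (x) x 170 (y) x 26 (z) mm outside, walls and floor 5 mm thick. Origin at the centre of its underside.
- knob1 (a joint): Turn of captive bolt knob 1 of the press, at x -80, y 115 mm in the press's frame: grows as the knob is turned clockwise seen from above, starts between 0.2 and 0.9 rad, tight against its end stop at 2.0 rad. Light friction (0.06 N m); stays where it is left and does not rise or sink.
- knob1_grip (a point): Grip point of knob 1, on its axis, 82 mm above the table. The knob is a 42 x 14 mm bar, 32 mm tall (57 to 89 mm above the table) on a thin 44 mm disc; the bar lies along this point's x axis, which is the press's x axis turned clockwise by the knob's joint value.
- knob2 (a joint): Turn of captive bolt knob 2 of the press, at x -80, y -115 mm in the press's frame: grows as the knob is turned clockwise seen from above, starts between 0.2 and 0.9 rad, tight against its end stop at 2.0 rad. Light friction (0.06 N m); stays where it is left and does not rise or sink.
- knob2_grip (a point): Grip point of knob 2, on its axis, 82 mm above the table. The knob is a 42 x 14 mm bar, 32 mm tall (57 to 89 mm above the table) on a thin 44 mm disc; the bar lies along this point's x axis, which is the press's x axis turned clockwise by the knob's joint value.
- knob3 (a joint): Turn of captive bolt knob 3 of the press, at x 80, y 115 mm in the press's frame: grows as the knob is turned clockwise seen from above, starts between 0.2 and 0.9 rad, tight against its end stop at 2.0 rad. Light friction (0.06 N m); stays where it is left and does not rise or sink.
- knob3_grip (a point): Grip point of knob 3, on its axis, 82 mm above the table. The knob is a 42 x 14 mm bar, 32 mm tall (57 to 89 mm above the table) on a thin 44 mm disc; the bar lies along this point's x axis, which is the press's x axis turned clockwise by the knob's joint value.
- knob4 (a joint): Turn of captive bolt knob 4 of the press, at x 80, y -115 mm in the press's frame: grows as the knob is turned clockwise seen from above, starts between 0.2 and 0.9 rad, tight against its end stop at 2.0 rad. Light friction (0.06 N m); stays where it is left and does not rise or sink.
- knob4_grip (a point): Grip point of knob 4, on its axis, 82 mm above the table. The knob is a 42 x 14 mm bar, 32 mm tall (57 to 89 mm above the table) on a thin 44 mm disc; the bar lies along this point's x axis, which is the press's x axis turned clockwise by the knob's joint value.
- large1: Large closed wooden pastel case, 64 (x) x 124 (y) x 36 (z) mm, 0.22 to 0.45 kg, lying flat. Three exist, some may be absent. Origin at the centre of its underside.
- large2: Large closed wooden pastel case, 64 (x) x 124 (y) x 36 (z) mm, 0.22 to 0.45 kg, lying flat. Three exist, some may be absent. Origin at the centre of its underside.
- large3: Large closed wooden pastel case, 64 (x) x 124 (y) x 36 (z) mm, 0.22 to 0.45 kg, lying flat. Three exist, some may be absent. Origin at the centre of its underside.
- small1: Small closed white card box of charcoal, 54 (x) x 100 (y) x 30 (z) mm, 0.13 to 0.25 kg, lying flat. Two exist, some may be absent. Origin at the centre of its underside.
- small2: Small closed white card box of charcoal, 54 (x) x 100 (y) x 30 (z) mm, 0.13 to 0.25 kg, lying flat. Two exist, some may be absent. Origin at the centre of its underside.
- cup: Clear plastic cup, a bystander to be left alone.
- eraser: White eraser block, a bystander to be left alone.
- charcoal: Black charcoal stick, a bystander to be left alone.
- inkjar: Low jar, a bystander to be left alone.

How it is judged:
By the outcome, as a careful person would: the job done as asked, in the order asked, and still so for the second after the job is handed in, with the robot touching nothing.
Of large1, large2, large3, small1, small2 only 3 to 5 are there at a start; the rules pass over those that are not, and their reading is None.
At some moment in a run one of block, large1, large2, large3, small1, small2 may be knocked a few centimetres aside while the robot is not near it.
Once in a run the grip may slacken for a moment while it holds something.
It also fails if it takes over 210 s, if anything falls off the work surface, if the arm or the gripper's body presses on something with over 40 N, if the wrist force passes 120 N, or if a joint passes its speed limit or range.

## Working session

There is one attempt and no reset: what is moved stays moved. The work goes in short steps, Python scripts to look and compute and a tool call to move; the robot and the scene stay as the last step left them, time stands still between calls to the robot, and variables do not carry over. Pictures are saved under pics/ and viewed, at most 14 in all, crops included, and the job is handed in when it is done.

Besides the shell and the picture viewer there is one more tool, called after "Request:" in YAML: its name, and indented under it one key for each argument. play_rows: Moves the arm, as the interface text tells. Scaled input: -1 to 1 covers 30 mm each way for a shift and 0.15 rad each way for a turn. Its arguments: {"type":"object","properties":{"commands":{"type":"string"},"grip":{"type":"number"}},"required":["commands"]}

```bash
ls; mkdir -p pics
cat > h.py <<'E'
import numpy as np, cv2
from station import r, cams
def cap(n):
    i=cams.camera_info(n); p,d=cams.capture(n); return p,d,i
def world(d,i,fish=False):
    h,w=d.shape; K=np.array(i["mtx"]); R=np.array(i["R"]); t=np.array(i["t"])
    u,v=np.meshgrid(np.arange(w),np.arange(h)); x=(u-K[0,2])/K[0,0]; y=(v-K[1,2])/K[1,1]
    if fish:
        th=np.hypot(x,y); s=np.where(th>1e-6,np.tan(np.minimum(th,1.5))/np.maximum(th,1e-6),1); x=x*s;y=y*s
    P=np.dstack([x*d,y*d,d])
    W=(P-t)@R   # R^T(P-t)
    W[d==0]=np.nan
    return W
E
python3 - <<'E'
from h import *
for n in ("scene","side","wrist"):
    p,d,i=cap(n); cv2.imwrite(f"pics/{n}0.png",p); np.savez(f"{n}0.npz",p=p,d=d,**{k:np.array(i[k]) for k in("mtx","R","t")})
    print(n,i["mtx"],-np.array(i["R"]).T@np.array(i["t"]),(d>0).mean())
E
```

```text
pics
scene [[404.50304548   0.         280.15951193]
 [  0.         404.50304548 205.89144307]
 [  0.           0.           1.        ]] [ 1.3428544  -0.04221018  0.566719  ] 0.9958928571428571
side [[452.62220183   0.         289.0435773 ]
 [  0.         452.62220183 217.16944254]
 [  0.           0.           1.        ]] [-0.11693643  0.68965437  0.9234948 ] 0.9957355442176871
wrist [[325.1922621    0.         280.74653895]
 [  0.         325.1922621  204.72538814]
 [  0.           0.           1.        ]] [ 0.62526414 -0.06969693  0.38489945] 0.9527210884353742
```

View pics/scene0.png

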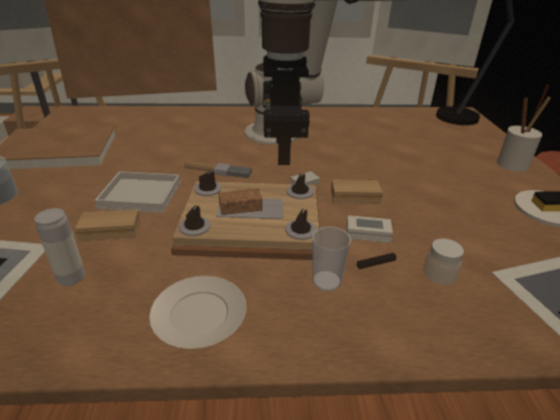

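View pics/side0.png

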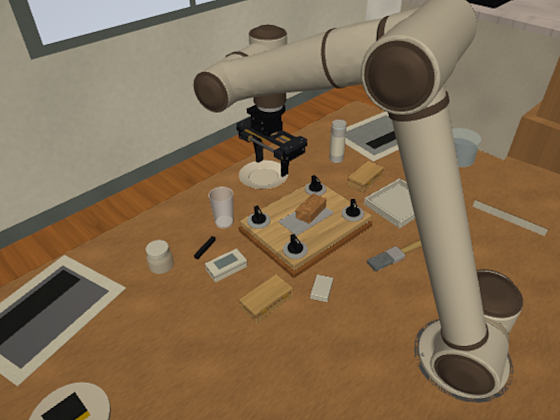

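Run:
```python
from h import *
# top-down ortho from scene+side depth; 2mm/px
B=[]
im=np.zeros((600,700,3),np.uint8); hz=np.full((600,700),-1.0)
for n in("side","scene"):
    z=np.load(n+"0.npz"); W=world(z["d"],z).reshape(-1,3); c=z["p"].reshape(-1,3)
    ok=np.isfinite(W).all(1)&(W[:,2]<0.14)&(W[:,2]>-0.02); W=W[ok];c=c[ok]
    a=((1.05-W[:,0])/0.0015).astype(int); b=((0.5-W[:,1])/0.0015).astype(int)
    for da in range(2):
      for db in range(2):
        A=a+da;Bb=b+db; k=(A>=0)&(A<600)&(Bb>=0)&(Bb<700)
        o=np.argsort(W[k,2]); A,Bb,zz,cc=A[k][o],Bb[k][o],W[k,2][o],c[k][o]
        m=zz>hz[A,Bb]+0.003; hz[A[m],Bb[m]]=zz[m]; im[A[m],Bb[m]]=cc[m]
for k in range(0,700,67): cv2.putText(im,"%.1f"%(0.5-k*.0015),(k,10),0,.35,(0,0,255))
for k in range(0,600,67): cv2.putText(im,"%.1f"%(1.05-k*.0015),(0,k),0,.35,(0,0,255))
cv2.imwrite("pics/top0.png",im)
```

```text
(no output)
```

View pics/top0.png

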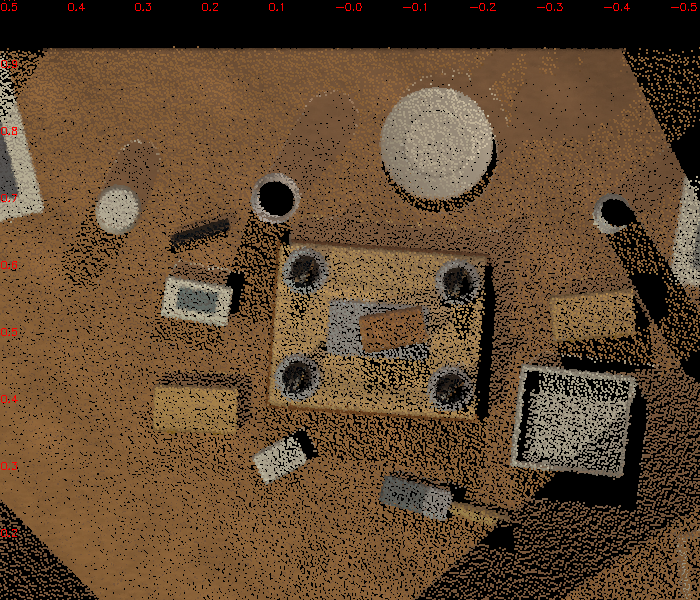

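The pictures show two large cases (top map px (195,410) and (593,315)), one small box (198,302), the press with the block at (393,330), the tray (577,420), and the cup (275,197) next to one knob.

```bash
cat >> h.py <<'E'
def cloud(names,tag):
    P=[];C=[]
    for n in names:
        z=np.load(n+tag+".npz"); W=world(z["d"],z,n=="wrist").reshape(-1,3); P.append(W);C.append(z["p"].reshape(-1,3))
    P=np.vstack(P);C=np.vstack(C);k=np.isfinite(P).all(1);return P[k],C[k]
def rect(P,c,rad,z0,z1):
    k=(np.hypot(P[:,0]-c[0],P[:,1]-c[1])<rad)&(P[:,2]>z0)&(P[:,2]<z1); Q=P[k][:,:2]
    if len(Q)<15: return None
    # drop sparse outliers
    g=np.floor(Q/0.004).astype(int); _,inv,cnt=np.unique(g,axis=0,return_inverse=True,return_counts=True); Q=Q[cnt[inv.ravel()]>=2]
    (x,y),(w,h),a=cv2.minAreaRect((Q*1000).astype(np.float32))
    if w>h: w,h,a=h,w,a-90
    # long side direction angle from world +y, deg in (-90,90]
    a=(a+90)%180-90
    return len(Q),round(x,1),round(y,1),round(w,1),round(h,1),round(a,1)  # a: rotation about z of the box (y axis long)
E
python3 - <<'E'
from h import *
for names in (("scene",),("side",),("wrist",),("scene","side")):
    P,C=cloud(names,"0"); print(names)
    for n,c,rad,z0,z1 in (("L1",(.435,.2075),.085,.030,.045),("L2",(.5775,-.39),.085,.030,.045),("S",(.597,.203),.075,.025,.036),
        ("tray",(.42,-.366),.14,.02,.032),("block",(.555,-.09),.07,.077,.088),("board",(.555,-.065),.23,.040,.048)):
        print(n,rect(P,c,rad,z0,z1))
    for n,c in (("k",(.645,.045)),("k",(.63,-.187)),("k",(.485,.055)),("k",(.467,-.177))):
        print(n,rect(P,c,.035,.065,.1))
    k=np.hypot(P[:,0]-.755,P[:,1]-.0875)<.05
    print("cup",np.percentile(P[k,2],99) if k.any() else 0)
E
```

```text
('scene',)
L1 (429, 437.2, 206.9, 68.8, 122.0, -0.4)
L2 (871, 578.8, -388.2, 65.6, 124.1, 5.9)
S (531, 601.1, 206.1, 55.5, 97.9, -10.1)
tray (443, 444.7, -361.0, 171.2, 202.8, 82.6)
block (450, 556.9, -88.9, 51.5, 94.0, 10.0)
board (3537, 556.0, -64.7, 243.3, 309.3, -4.2)
k (158, 645.6, 43.6, 13.1, 41.2, 64.4)
k (193, 627.2, -185.0, 14.1, 41.5, 69.4)
k (103, 484.8, 55.6, 14.0, 43.4, 68.3)
k (160, 468.9, -173.8, 14.8, 40.7, 48.5)
cup 0.11047485018473513
('side',)
L1 (883, 435.0, 207.8, 65.9, 124.1, -2.3)
L2 (212, 575.6, -388.9, 65.9, 125.3, 6.8)
S (418, 596.4, 205.3, 55.7, 99.3, -9.7)
tray (159, 447.5, -362.9, 172.1, 210.8, 84.6)
block (223, 554.6, -89.0, 49.6, 95.4, 10.0)
board (1898, 572.6, -60.6, 278.0, 325.7, -4.5)
k (68, 637.8, 44.9, 13.0, 35.0, 64.9)
k (73, 623.6, -185.4, 13.5, 41.4, 69.8)
k (94, 481.7, 55.6, 12.8, 41.2, 69.0)
k (68, 463.2, -172.8, 14.3, 42.1, 48.3)
cup 0.11096402103524806
('wrist',)
L1 None
L2 None
S (634, 592.1, 164.6, 24.6, 55.9, 89.9)
tray None
block (5104, 556.1, -89.3, 50.4, 95.6, 10.7)
board (33156, 586.6, -68.1, 305.9, 310.8, -4.4)
k (843, 642.2, 42.5, 14.3, 42.0, 66.8)
k (558, 625.6, -180.3, 12.1, 41.9, 85.8)
k (650, 483.3, 53.8, 14.6, 41.4, 69.7)
k (869, 466.2, -174.5, 15.3, 41.8, 47.4)
cup 0.11145442759862173
('scene', 'side')
L1 (1659, 437.6, 208.2, 70.6, 124.9, -2.6)
L2 (1369, 576.8, -388.1, 69.3, 127.8, 5.6)
S (1188, 598.4, 205.3, 59.8, 100.5, -9.3)
tray (722, 447.6, -361.9, 173.3, 211.9, 83.9)
block (875, 556.2, -88.7, 52.9, 95.4, 10.0)
board (6977, 572.6, -60.6, 278.0, 325.7, -4.5)
k (248, 643.1, 43.6, 15.2, 45.6, 64.9)
k (282, 625.5, -185.1, 15.4, 44.7, 69.8)
k (223, 484.0, 55.7, 14.4, 45.2, 69.6)
k (251, 466.2, -172.7, 17.5, 46.4, 49.8)
cup 0.1105751298179051
```

```bash
cat >> h.py <<'E'
def go(x,y,z,close):
    """delta to TCP x,y,z mm and finger-closing line at angle close (deg, mod 180), in row units"""
    s=r.sense(); p=np.array(s["tcp_pos"])*1000; R=np.array(s["ee_rot"])
    cur=np.degrees(np.arctan2(R[1,1],R[0,1])); d=(close-cur+90)%180-90
    tilt=np.cross(R[:,2],[0,0,-1])/0.15
    print("t",round(s["time_s"],1),"pos",p.round(1),"close",round(cur,1),"j6",round(s["joints"][5],1),"w",s["gripper_width"]*87)
    print(" d units",((np.array([x,y,z])-p)/30).round(2),"turn",round(np.radians(d)/.15,2),"alt",round(np.radians(d-180*np.sign(d))/.15,2),"tilt",tilt.round(3))
E
python3 - <<'E'
from h import *
go(556,-89,130,10.3)
E
```

```text
t 0.1 pos [624.5   0.  221.7] close 180.0 j6 -14.8 w 86.80656530999244
 d units [-2.28 -2.97 -3.06] turn 1.2 alt -19.74 tilt [ 0.001 -0.011  0.   ]
```

Request:
play_rows:
  commands: "-0.57 -0.75 -0.5 0 0 0.3;-0.57 -0.74 -0.5 0 0 0.3;-0.57 -0.74 -0.5 0 0 0.3;-0.57 -0.74 -0.5 0 0 0.3;0 0 -0.5 0 0 0;0 0 -0.56 0 0 0;0 0 0 0 0 0;0 0 0 0 0 0;0 0 0 0 0 0"
  grip: 80

```text
time_s: 1.05
tcp_pos: [0.5573, -0.0889, 0.1316]
ee_rot: [[0.18, -0.984, 0.002], [-0.984, -0.18, -0.0], [0.0, -0.002, -1.0]]
wrist_force: [-0.5, 0.4, 0.7]
gripper_width: 0.922
gripper_force: 0.0
```

Run:
```python
from h import *
def snap(n,tag):
    p,d,i=cap(n); np.savez(f"{n}{tag}.npz",p=p,d=d,**{k:np.array(i[k]) for k in("mtx","R","t")}); return p
snap("wrist","1"); P,C=cloud(("wrist",),"1")
print(rect(P,(.556,-.089),.07,.077,.088),rect(P,(.642,.043),.035,.065,.1),rect(P,(.484,.054),.035,.065,.1),rect(P,(.626,-.186),.035,.065,.1),rect(P,(.466,-.174),.035,.065,.1))
go(556,-89,57,10.3)
```

```text
(7902, 557.4, -98.2, 50.7, 77.0, 10.3) None None (1410, 624.8, -186.1, 14.6, 41.9, 69.8) (1667, 466.2, -174.3, 14.2, 42.6, 47.7)
t 1.1 pos [557.3 -88.9 131.7] close -169.7 j6 2.9 w 79.9501400870988
 d units [-0.04 -0.   -2.49] turn -0.0 alt 20.94 tilt [-0.     0.012  0.   ]
```

Request:
play_rows:
  commands: "0 0 -0.6 0 0 0;0 0 -0.6 0 0 0;0 0 -0.6 0 0 0;0 0 -0.4 0 0 0;0 0 -0.29 0 0 0;0 0 0 0 0 0;0 0 0 0 0 0"

```text
time_s: 1.8
tcp_pos: [0.5572, -0.089, 0.0566]
ee_rot: [[0.179, -0.984, 0.001], [-0.984, -0.179, -0.0], [0.0, -0.001, -1.0]]
wrist_force: [-0.3, 0.1, -0.4]
gripper_width: 0.918
gripper_force: 0.0
```

Request:
play_rows:
  commands: "0 0 0 0 0 0;0 0 0 0 0 0;0 0 0 0 0 0;0 0 0 0 0 0;0 0 0 0 0 0;0 0 0 0 0 0;0 0 0.2 0 0 0;0 0 0.6 0 0 0;0 0 1 0 0 0;0 0 1 0 0 0;0 0 0 0 0 0;0 0 0 0 0 0"
  grip: 35

```text
time_s: 3.0
tcp_pos: [0.5566, -0.0889, 0.1407]
ee_rot: [[0.179, -0.984, 0.001], [-0.984, -0.179, 0.001], [-0.0, -0.002, -1.0]]
wrist_force: [-0.4, 0.2, -1.0]
gripper_width: 0.571
gripper_force: 30.0
```

Run:
```python
from h import *
# tray: rim points
P,C=cloud(("scene","side"),"0")
k=(P[:,2]>.018)&(P[:,2]<.032)&(P[:,0]>.33)&(P[:,0]<.51)&(P[:,1]<-.24)&(P[:,1]>-.49)&(C.min(1)>110)
Q=(P[k,:2]*1000).astype(np.float32); print(cv2.minAreaRect(Q),Q.min(0),Q.max(0))
go(420,-366,110,0); s=r.sense();print(s["gripper_force"])
```

```text
((418.54638671875, -359.3847351074219), (172.83590698242188, 153.71444702148438), 84.23692321777344) [ 345.7739  -451.59677] [ 500.6263  -266.07718]
t 3.0 pos [556.6 -88.9 140.7] close -169.7 j6 2.9 w 49.676505574104134
 d units [-4.55 -9.24 -1.02] turn -1.2 alt 19.75 tilt [-0.005  0.009  0.   ]
29.999783956445754
```

Request:
play_rows:
  commands: "-0.2 -0.4 0 0 0 -0.1;-0.4 -0.8 0 0 0 -0.2;-0.4 -0.8 0 0 0 -0.2;-0.4 -0.8 0 0 0 -0.2;-0.4 -0.8 0 0 0 -0.2;-0.4 -0.8 0 0 0 -0.2;-0.4 -0.8 0 0 0 -0.2;-0.4 -0.8 0 0 0 -0.2;-0.4 -0.8 0 0 0 -0.2;-0.4 -0.8 -0.5 0 0 -0.2;-0.4 -0.8 -0.5 0 0 0;-0.4 -0.47 -0.5 0 0 0;0 0 -0.5 0 0 0;0 0 0 0 0 0;0 0 0 0 0 0;0 0 0 0 0 0"

```text
time_s: 4.6
tcp_pos: [0.4189, -0.3553, 0.0805]
ee_rot: [[-0.104, -0.995, 0.001], [-0.995, 0.104, -0.0], [0.0, -0.001, -1.0]]
wrist_force: [-1.1, -0.6, -0.4]
gripper_width: 0.57
gripper_force: 30.0
```

```bash
cat >> h.py <<'E'
def snap(n,tag):
    p,d,i=cap(n); np.savez(f"{n}{tag}.npz",p=p,d=d,**{k:np.array(i[k]) for k in("mtx","R","t")}); return p
E
python3 - <<'E'
from h import *
cv2.imwrite("pics/w2.png",snap("wrist","2")); go(419,-361,14,-6); print(r.sense()["gripper_force"])
E
```

```text
t 4.7 pos [ 419.1 -355.2   80.7] close 174.0 j6 17.4 w 49.26185982709033
 d units [-0.   -0.19 -2.22] turn -0.0 alt 20.94 tilt [0.004 0.007 0.   ]
29.999912744387984
```

View pics/w2.png

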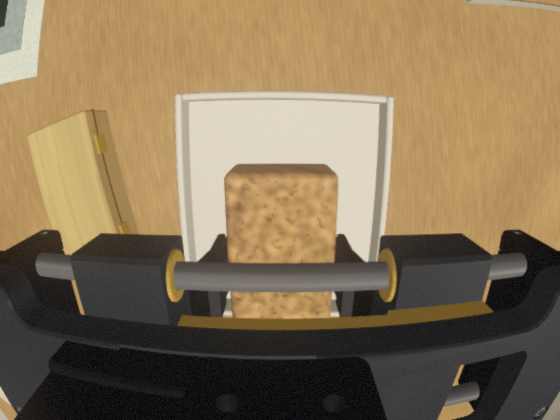

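The block (px ~(280,240)) hangs square and central between the tray's walls (180..390); lowering it.

Request:
play_rows:
  commands: "0 -0.19 -0.6 0 0 0;0 0 -0.6 0 0 0;0 0 -0.5 0 0 0;0 0 -0.3 0 0 0;0 0 -0.22 0 0 0;0 0 0 0 0 0;0 0 0 0 0 0"

```text
time_s: 5.35
tcp_pos: [0.4191, -0.361, 0.0141]
ee_rot: [[-0.104, -0.995, 0.001], [-0.995, 0.104, -0.001], [0.001, -0.001, -1.0]]
wrist_force: [-0.8, 0.4, -0.3]
gripper_width: 0.572
gripper_force: 30.0
```

Request:
play_rows:
  commands: "0 0 0 0 0 0;0 0 0 0 0 0;0 0 0 0 0 0;0 0 0.5 0 0 0;0 0 1 0 0 0;0 0 1 0 0 0;0 0 1 0 0 0;0 0 0.7 0 0 0;0 0 0 0 0 0"
  grip: 66

```text
time_s: 6.25
tcp_pos: [0.4206, -0.3621, 0.1433]
ee_rot: [[-0.104, -0.995, 0.007], [-0.995, 0.104, -0.004], [0.003, -0.007, -1.0]]
wrist_force: [-0.7, -0.4, -0.1]
gripper_width: 0.756
gripper_force: 0.0
```

Run:
```python
from h import *
snap("wrist","3");P,C=cloud(("wrist",),"3");print(rect(P,(.419,-.361),.07,.034,.045))
go(466.1,-174.6,135,47.6)
```

```text
(6205, 419.8, -361.5, 50.4, 94.4, -5.9)
t 6.3 pos [ 419.4 -361.2  141.1] close 174.0 j6 17.9 w 66.1963819436602
 d units [ 1.56  6.22 -0.2 ] turn 6.24 alt -14.7 tilt [0.01  0.025 0.   ]
```

Request:
play_rows:
  commands: "0.1 0.4 0 0 0 0.4;0.2 0.8 0 0 0 0.8;0.2 0.8 0 0 0 0.8;0.2 0.8 0 0 0 0.8;0.2 0.8 0 0 0 0.8;0.2 0.8 0 0 0 0.8;0.2 0.8 0 0 0 0.8;0.2 0.8 0 0 0 0.8;0.26 0.22 -0.2 0 0 0.24;0 0 0 0 0 0;0 0 0 0 0 0"
  grip: 50

```text
time_s: 7.4
tcp_pos: [0.4708, -0.1746, 0.1324]
ee_rot: [[0.737, -0.675, -0.002], [-0.675, -0.737, 0.0], [-0.002, 0.002, -1.0]]
wrist_force: [-0.8, 0.1, 0.6]
gripper_width: 0.577
gripper_force: 0.0
```

Run:
```python
from h import *
cv2.imwrite("pics/w4.png",snap("wrist","4"))
P,C=cloud(("wrist",),"4")
for c in ((.642,.043),(.484,.054),(.626,-.186),(.466,-.174)): print(rect(P,c,.035,.065,.093))
go(466.1,-174.6,63,47.6)
```

```text
(399, 642.5, 35.8, 4.9, 34.3, 67.7)
None
(1588, 624.4, -186.7, 14.3, 42.3, 69.7)
(1335, 465.9, -175.1, 13.9, 41.8, 47.7)
t 7.5 pos [ 470.9 -174.9  132.7] close -132.5 j6 49.3 w 49.81450269967093
 d units [-0.16  0.01 -2.32] turn 0.01 alt -20.93 tilt [-0.    -0.011 -0.   ]
```

Request:
play_rows:
  commands: "-0.16 0 -0.6 0 0 0;0 0 -0.6 0 0 0;0 0 -0.6 0 0 0;0 0 -0.4 0 0 0;0 0 -0.12 0 0 0;0 0 0 0 0 0;0 0 0 0 0 0"

```text
time_s: 8.15
tcp_pos: [0.467, -0.1748, 0.0644]
ee_rot: [[0.738, -0.675, 0.001], [-0.675, -0.738, -0.0], [0.001, -0.001, -1.0]]
wrist_force: [0.6, -1.5, 0.5]
gripper_width: 0.572
gripper_force: 0.0
```

Request:
play_rows:
  commands: "0 0 0 0 0 0;0 0 0 0 0 0;0 0 0 0 0 0;0 0 0 0 0 0;0 0 0 0 0 0;0 0 0 0 0 0;0 0 0 0 0 -0.4;0 0 0 0 0 -0.8;0 0 0 0 0 -0.8;0 0 0 0 0 -0.8;0 0 0 0 0 -0.8;0 0 0 0 0 -0.8;0 0 0 0 0 -0.8"
  grip: 5

```text
time_s: 9.45
tcp_pos: [0.4652, -0.1751, 0.0638]
ee_rot: [[0.046, -0.999, -0.003], [-0.999, -0.046, -0.001], [0.001, 0.003, -1.0]]
wrist_force: [-1.7, -3.4, 1.6]
gripper_width: 0.172
gripper_force: 3.0
```

Request:
play_rows:
  commands: "0 0 0 0 0 -0.8;0 0 0 0 0 -0.8;0 0 0 0 0 -0.8;0 0 0 0 0 -0.6;0 0 0 0 0 -0.4;0 0 0 0 0 -0.3;0 0 0 0 0 -0.3;0 0 0 0 0 0;0 0 0 0 0 0"

```text
time_s: 10.35
tcp_pos: [0.4653, -0.1749, 0.0638]
ee_rot: [[-0.519, -0.855, -0.003], [-0.855, 0.519, -0.001], [0.002, 0.002, -1.0]]
wrist_force: [-3.6, -4.8, 1.9]
gripper_width: 0.159
gripper_force: 30.0
```

Run:
```python
from h import *
go(466.1,-174.6,63,-28.9); s=r.sense(); print(s["moment"],s["wrist_force"],s["gripper_force"])
```

```text
t 10.3 pos [ 465.3 -174.9   63.8] close 148.7 j6 -29.6 w 13.849682570320146
 d units [ 0.03  0.01 -0.03] turn 0.28 alt -20.67 tilt [ 0.007 -0.02   0.   ]
[-1.35115675  0.91688279  0.51570905] [-3.60813516 -4.80408191  1.8569127 ] 30.000639371573925
```

Request:
play_rows:
  commands: "0 0 0 0 0 -0.2;0 0 0 0 0 -0.2;0 0 0 0 0 -0.2;0 0 0 0 0 0;0 0 0 0 0 0"

```text
time_s: 10.85
tcp_pos: [0.4656, -0.1746, 0.0638]
ee_rot: [[-0.594, -0.804, -0.002], [-0.804, 0.594, -0.001], [0.002, 0.002, -1.0]]
wrist_force: [-3.9, -5.0, 3.2]
gripper_width: 0.172
gripper_force: 32.0
```

Run:
```python
from h import *
go(466.1,-174.6,63,-28.9); s=r.sense(); print(s["moment"],s["wrist_force"],s["gripper_force"])
```

```text
t 10.8 pos [ 465.6 -174.6   63.8] close 143.5 j6 -34.7 w 14.921791913980549
 d units [ 0.02 -0.   -0.03] turn 0.88 alt -20.06 tilt [ 0.004 -0.016  0.   ]
[-1.22423066  1.09215818  0.83462501] [-3.865088   -4.96485776  3.21165635] 32.036805163370445
```

Request:
play_rows:
  commands: "0 0 0 0 0 0;0 0 0 0 0 0;0 0 0 0 0 0;0 0 0.6 0 0 0;0 0 1 0 0 0;0 0 0.9 0 0 0;0 0 0 0 0 0;0 0 0 0 0 0"
  grip: 50

```text
time_s: 11.65
tcp_pos: [0.4671, -0.1739, 0.1392]
ee_rot: [[-0.597, -0.802, 0.002], [-0.802, 0.597, 0.001], [-0.002, -0.001, -1.0]]
wrist_force: [-0.1, -0.5, -0.3]
gripper_width: 0.572
gripper_force: 0.0
```

Run:
```python
from h import *
snap("wrist","5")
P,C=cloud(("wrist",),"5")
for c in ((.642,.043),(.484,.054),(.626,-.186),(.466,-.174)): print(rect(P,c,.035,.065,.093))
k=(C.min(1)>0)&(np.abs(P[:,2]-.049)<.0015)
print(r.sense()["moment"])
go(484,54,138,69.7)
go(625.5,-186.6,138,69.7)
```

```text
None
None
None
(1256, 465.3, -175.3, 14.1, 41.3, -28.7)
[ 0.03387045 -0.01921296 -0.00911072]
t 11.7 pos [ 466.4 -173.9  138.4] close 143.4 j6 -34.9 w 49.59686631898889
 d units [ 0.59  7.6  -0.01] turn -8.57 alt 12.37 tilt [-0.005 -0.001 -0.   ]
t 11.7 pos [ 466.4 -173.9  138.4] close 143.4 j6 -34.9 w 49.59686631898889
 d units [ 5.3  -0.42 -0.01] turn -8.57 alt 12.37 tilt [-0.005 -0.001 -0.   ]
```

Request:
play_rows:
  commands: "0.2 -0.02 0 0 0 0.5;0.4 -0.04 0 0 0 0.9;0.4 -0.04 0 0 0 0.9;0.5 -0.04 0 0 0 0.9;0.5 -0.04 0 0 0 0.9;0.5 -0.04 0 0 0 0.9;0.5 -0.04 0 0 0 0.9;0.5 -0.04 0 0 0 0.9;0.5 -0.04 0 0 0 0.9;0.4 -0.04 0 0 0 0.9;0.4 -0.04 0 0 0 0.9;0.4 0 0 0 0 0.9;0.1 0 0 0 0 0.9;0 0 0 0 0 0.97;0 0 0 0 0 0;0 0 0 0 0 0;0 0 0 0 0 0"

```text
time_s: 13.4
tcp_pos: [0.6253, -0.1868, 0.1381]
ee_rot: [[0.932, -0.363, -0.001], [-0.363, -0.932, 0.0], [-0.001, 0.0, -1.0]]
wrist_force: [0.2, 0.2, 0.3]
gripper_width: 0.572
gripper_force: 0.0
```

Run:
```python
from h import *
snap("wrist","6")
P,C=cloud(("wrist",),"6")
for c in ((.642,.043),(.626,-.186)): print(rect(P,c,.035,.065,.093))
go(625.5,-186.6,63,69.7)
```

```text
None
(1268, 625.9, -186.5, 14.0, 41.6, 70.1)
t 13.4 pos [ 625.3 -186.8  138.4] close -111.3 j6 71.2 w 50.534303579674344
 d units [ 0.01  0.01 -2.51] turn 0.11 alt -20.83 tilt [-0.001 -0.005 -0.   ]
```

Request:
play_rows:
  commands: "0 0 -0.6 0 0 0.1;0 0 -0.7 0 0 0;0 0 -0.6 0 0 0;0 0 -0.4 0 0 0;0 0 -0.21 0 0 0;0 0 0 0 0 0;0 0 0 0 0 0"

```text
time_s: 14.15
tcp_pos: [0.6262, -0.187, 0.0643]
ee_rot: [[0.938, -0.347, 0.001], [-0.347, -0.938, -0.0], [0.001, -0.0, -1.0]]
wrist_force: [0.5, 0.8, -0.1]
gripper_width: 0.577
gripper_force: 0.0
```

Request:
play_rows:
  commands: "0 0 0 0 0 0;0 0 0 0 0 0;0 0 0 0 0 0;0 0 0 0 0 0;0 0 0 0 0 0;0 0 0 0 0 0;0 0 0 0 0 -0.4;0 0 0 0 0 -0.8;0 0 0 0 0 -0.8;0 0 0 0 0 -0.8;0 0 0 0 0 -0.8;0 0 0 0 0 -0.8;0 0 0 0 0 -0.8"
  grip: 5

```text
time_s: 15.45
tcp_pos: [0.6251, -0.1877, 0.0637]
ee_rot: [[0.418, -0.908, -0.001], [-0.908, -0.418, -0.001], [0.0, 0.001, -1.0]]
wrist_force: [-1.1, -2.1, -0.2]
gripper_width: 0.158
gripper_force: 30.0
```

Request:
play_rows:
  commands: "0 0 0 0 0 -0.8;0 0 0 0 0 -0.8;0 0 0 0 0 -0.8;0 0 0 0 0 -0.8;0 0 0 0 0 -0.8;0 0 0 0 0 -0.8;0 0 0 0 0 -0.8;0 0 0 0 0 -0.5;0 0 0 0 0 -0.3;0 0 0 0 0 -0.3;0 0 0 0 0 0;0 0 0 0 0 0"

```text
time_s: 16.65
tcp_pos: [0.6245, -0.1874, 0.0637]
ee_rot: [[-0.536, -0.844, -0.003], [-0.844, 0.536, -0.001], [0.002, 0.002, -1.0]]
wrist_force: [-4.6, -3.4, 3.4]
gripper_width: 0.169
gripper_force: 30.0
```

Run:
```python
from h import *
go(625.5,-186.6,63,-28.9); s=r.sense(); print(s["moment"],s["wrist_force"],s["gripper_force"])
```

```text
t 16.6 pos [ 624.5 -187.4   63.7] close 147.6 j6 -30.0 w 14.662008268818774
 d units [ 0.03  0.03 -0.02] turn 0.41 alt -20.53 tilt [ 0.006 -0.017  0.   ]
[-0.89339864  1.13272314  0.67362697] [-4.63981206 -3.36505945  3.44764671] 30.00130817759782
```

Request:
play_rows:
  commands: "0 0 0 0 0 -0.2;0 0 0 0 0 0"

```text
time_s: 16.85
tcp_pos: [0.6246, -0.1873, 0.0637]
ee_rot: [[-0.564, -0.826, -0.002], [-0.826, 0.564, -0.0], [0.002, 0.002, -1.0]]
wrist_force: [-4.6, -3.4, 3.3]
gripper_width: 0.171
gripper_force: 31.0
```

Request:
play_rows:
  commands: "0 0 0 0 0 0;0 0 0 0 0 0;0 0 0 0 0 0;0 0 0.6 0 0 0;0 0 1 0 0 0;0 0 0.9 0 0 0;0 0 0 0 0 0;0 0 0 0 0 0"
  grip: 50

```text
time_s: 17.65
tcp_pos: [0.6262, -0.1864, 0.1391]
ee_rot: [[-0.564, -0.826, 0.002], [-0.826, 0.564, 0.001], [-0.002, -0.002, -1.0]]
wrist_force: [-0.4, -0.6, -0.4]
gripper_width: 0.57
gripper_force: 0.0
```

Run:
```python
from h import *
snap("wrist","7")
P,C=cloud(("wrist",),"7")
print(rect(P,(.626,-.186),.035,.065,.093))
go(642.5,42.6,138,66.8)
```

```text
(1257, 624.9, -187.1, 14.0, 41.3, -28.7)
t 17.7 pos [ 625.4 -186.4  137.9] close 145.7 j6 -31.8 w 49.56000862866493
 d units [0.57 7.63 0.  ] turn -9.18 alt 11.77 tilt [-0.006 -0.001 -0.   ]
```

Request:
play_rows:
  commands: "0.02 0.3 0 0 0 0.5;0.05 0.6 0 0 0 0.9;0.05 0.7 0 0 0 0.9;0.05 0.7 0 0 0 0.9;0.05 0.7 0 0 0 0.9;0.05 0.7 0 0 0 0.9;0.05 0.7 0 0 0 0.9;0.05 0.7 0 0 0 0.9;0.05 0.7 0 0 0 0.9;0.05 0.7 0 0 0 0.9;0.05 0.6 0 0 0 0.9;0.05 0.4 0 0 0 0.9;0 0.13 0 0 0 0.9;0 0 0 0 0 0.47;0 0 0 0 0 0;0 0 0 0 0 0;0 0 0 0 0 0"

```text
time_s: 19.4
tcp_pos: [0.6424, 0.0418, 0.1379]
ee_rot: [[0.919, -0.394, -0.001], [-0.394, -0.919, -0.0], [-0.001, 0.001, -1.0]]
wrist_force: [0.4, -0.5, -0.3]
gripper_width: 0.574
gripper_force: 0.0
```

Run:
```python
from h import *
snap("wrist","8")
P,C=cloud(("wrist",),"8")
for c in ((.642,.043),(.484,.054)): print(rect(P,c,.035,.065,.093))
go(642.5,42.6,63,66.8)
```

```text
(1257, 642.5, 42.6, 13.9, 41.9, 67.4)
None
t 19.4 pos [642.5  41.8 138.1] close -113.2 j6 48.7 w 49.95701745685996
 d units [-0.    0.03 -2.5 ] turn 0.0 alt -20.94 tilt [ 0.001 -0.005  0.   ]
```

Request:
play_rows:
  commands: "0 0.03 -0.6 0 0 0;0 0 -0.7 0 0 0;0 0 -0.6 0 0 0;0 0 -0.4 0 0 0;0 0 -0.2 0 0 0;0 0 0 0 0 0;0 0 0 0 0 0"

```text
time_s: 20.15
tcp_pos: [0.6433, 0.043, 0.0643]
ee_rot: [[0.92, -0.393, 0.001], [-0.393, -0.92, 0.0], [0.001, -0.001, -1.0]]
wrist_force: [0.7, -0.4, -0.0]
gripper_width: 0.575
gripper_force: 0.0
```

Request:
play_rows:
  commands: "0 0 0 0 0 0;0 0 0 0 0 0;0 0 0 0 0 0;0 0 0 0 0 0;0 0 0 0 0 0;0 0 0 0 0 0;0 0 0 0 0 -0.4;0 0 0 0 0 -0.8;0 0 0 0 0 -0.8;0 0 0 0 0 -0.8;0 0 0 0 0 -0.8;0 0 0 0 0 -0.8;0 0 0 0 0 -0.8"
  grip: 5

```text
time_s: 21.45
tcp_pos: [0.6419, 0.0418, 0.0636]
ee_rot: [[0.373, -0.928, -0.002], [-0.928, -0.373, -0.002], [0.001, 0.002, -1.0]]
wrist_force: [-0.9, -3.3, 2.1]
gripper_width: 0.158
gripper_force: 30.0
```

Request:
play_rows:
  commands: "0 0 0 0 0 -0.8;0 0 0 0 0 -0.8;0 0 0 0 0 -0.8;0 0 0 0 0 -0.8;0 0 0 0 0 -0.8;0 0 0 0 0 -0.8;0 0 0 0 0 -0.8;0 0 0 0 0 -0.5;0 0 0 0 0 -0.3;0 0 0 0 0 -0.3;0 0 0 0 0 0;0 0 0 0 0 0"

```text
time_s: 22.65
tcp_pos: [0.6416, 0.0422, 0.0636]
ee_rot: [[-0.577, -0.816, -0.003], [-0.816, 0.577, -0.002], [0.003, 0.001, -1.0]]
wrist_force: [-3.7, -3.1, 4.1]
gripper_width: 0.172
gripper_force: 31.9
```

Request:
play_rows:
  commands: "0 0 0 0 0 0;0 0 0 0 0 0;0 0 0 0 0 0;0 0 0.6 0 0 0;0 0 1 0 0 0;0 0 0.9 0 0 0;0 0 0 0 0 0;0 0 0 0 0 0"
  grip: 50

```text
time_s: 23.45
tcp_pos: [0.6432, 0.0434, 0.1391]
ee_rot: [[-0.58, -0.815, 0.002], [-0.815, 0.58, 0.001], [-0.002, -0.001, -1.0]]
wrist_force: [0.7, 0.2, -0.9]
gripper_width: 0.573
gripper_force: 0.0
```

Run:
```python
from h import *
snap("wrist","9")
P,C=cloud(("wrist",),"9")
print(rect(P,(.642,.043),.035,.065,.093))
go(483.7,54.3,138,69.8)
```

```text
(1262, 641.9, 42.5, 14.0, 41.6, -28.7)
t 23.5 pos [642.5  43.2 138. ] close 144.6 j6 -53.6 w 50.021154229874796
 d units [-5.29  0.37  0.  ] turn -8.7 alt 12.25 tilt [-0.005 -0.002 -0.   ]
```

Request:
play_rows:
  commands: "-0.2 0.03 0 0 0 0.5;-0.4 0.04 0 0 0 0.9;-0.4 0.03 0 0 0 0.9;-0.5 0.03 0 0 0 0.9;-0.5 0.03 0 0 0 0.9;-0.5 0.03 0 0 0 0.9;-0.5 0.03 0 0 0 0.9;-0.5 0.03 0 0 0 0.9;-0.5 0.03 0 0 0 0.9;-0.4 0.03 0 0 0 0.9;-0.4 0.03 0 0 0 0.9;-0.4 0.03 0 0 0 0.9;-0.09 0 0 0 0 0.9;0 0 0 0 0 0.95;0 0 0 0 0 0;0 0 0 0 0 0;0 0 0 0 0 0"

```text
time_s: 25.2
tcp_pos: [0.4838, 0.054, 0.138]
ee_rot: [[0.938, -0.346, -0.001], [-0.346, -0.938, -0.0], [-0.001, 0.001, -1.0]]
wrist_force: [0.5, 0.5, -0.5]
gripper_width: 0.573
gripper_force: 0.0
```

Run:
```python
from h import *
snap("wrist","10")
P,C=cloud(("wrist",),"10")
for c in ((.642,.043),(.484,.054)): print(rect(P,c,.035,.065,.093))
go(483.7,54.3,63,69.8)
```

```text
(1375, 639.2, 44.2, 11.3, 42.6, -25.1)
(1269, 483.0, 54.7, 13.9, 41.9, 70.2)
t 25.2 pos [483.9  54.  138.2] close -110.2 j6 44.3 w 49.74012215102955
 d units [-0.01  0.01 -2.51] turn 0.0 alt -20.94 tilt [ 0.001 -0.004  0.   ]
```

Request:
play_rows:
  commands: "0 0 -0.6 0 0 0;0 0 -0.7 0 0 0;0 0 -0.6 0 0 0;0 0 -0.4 0 0 0;0 0 -0.2 0 0 0;0 0 0 0 0 0;0 0 0 0 0 0"

```text
time_s: 25.95
tcp_pos: [0.4844, 0.0542, 0.064]
ee_rot: [[0.939, -0.344, 0.001], [-0.344, -0.939, 0.0], [0.001, -0.0, -1.0]]
wrist_force: [-0.9, -0.2, -0.2]
gripper_width: 0.576
gripper_force: 0.0
```

Request:
play_rows:
  commands: "0 0 0 0 0 0;0 0 0 0 0 0;0 0 0 0 0 0;0 0 0 0 0 0;0 0 0 0 0 0;0 0 0 0 0 0;0 0 0 0 0 -0.4;0 0 0 0 0 -0.8;0 0 0 0 0 -0.8;0 0 0 0 0 -0.8;0 0 0 0 0 -0.8;0 0 0 0 0 -0.8;0 0 0 0 0 -0.8"
  grip: 5

```text
time_s: 27.25
tcp_pos: [0.4829, 0.0526, 0.0636]
ee_rot: [[0.421, -0.907, -0.003], [-0.907, -0.421, -0.002], [0.001, 0.004, -1.0]]
wrist_force: [-1.5, -4.4, 4.6]
gripper_width: 0.164
gripper_force: 30.0
```

Request:
play_rows:
  commands: "0 0 0 0 0 -0.8;0 0 0 0 0 -0.8;0 0 0 0 0 -0.8;0 0 0 0 0 -0.8;0 0 0 0 0 -0.8;0 0 0 0 0 -0.8;0 0 0 0 0 -0.8;0 0 0 0 0 -0.8;0 0 0 0 0 -0.3;0 0 0 0 0 -0.3;0 0 0 0 0 0;0 0 0 0 0 0"

```text
time_s: 28.45
tcp_pos: [0.4814, 0.0528, 0.0636]
ee_rot: [[-0.571, -0.821, -0.006], [-0.821, 0.571, -0.003], [0.006, 0.003, -1.0]]
wrist_force: [-5.1, -1.2, 7.2]
gripper_width: 0.172
gripper_force: 31.6
```

Request:
play_rows:
  commands: "0 0 0 0 0 0;0 0 0 0 0 0;0 0 0 0 0 0;0 0 0.6 0 0 0;0 0 1 0 0 0;0 0 1 0 0 0;0 0 1 0 0 0;0 0 1 0 0 0;0 0 0 0 0 0;0 0 0 0 0 0"
  grip: 50

```text
time_s: 29.45
tcp_pos: [0.4842, 0.0543, 0.202]
ee_rot: [[-0.574, -0.819, 0.001], [-0.819, 0.574, 0.001], [-0.002, -0.0, -1.0]]
wrist_force: [0.3, -0.8, 0.0]
gripper_width: 0.569
gripper_force: 0.0
```

Run:
```python
from h import *
snap("wrist","11");snap("scene","11"); cv2.imwrite("pics/side11.png",snap("side","11"))
P,C=cloud(("wrist",),"11")
print(rect(P,(.484,.054),.035,.065,.093))
for n in("scene","side"):
    P,C=cloud((n,),"11")
    for m,c,rad,z0,z1 in (("L1",(.435,.2075),.11,.030,.045),("L2",(.5775,-.39),.11,.030,.045),("S",(.597,.203),.11,.025,.036),("block",(.42,-.361),.07,.034,.045)):
        print(n,m,rect(P,c,rad,z0,z1))
go(435.5,207.5,138,-2)
```

```text
(776, 482.3, 54.2, 14.0, 41.5, -28.7)
scene L1 (415, 438.7, 208.5, 65.7, 123.1, -2.1)
scene L2 (863, 578.5, -388.0, 66.9, 123.7, 4.7)
scene S (541, 600.2, 206.3, 56.7, 98.2, -10.8)
scene block (253, 435.6, -387.4, 52.7, 84.8, -4.2)
side L1 (883, 435.1, 206.8, 66.4, 125.8, -2.8)
side L2 (170, 574.2, -388.8, 64.0, 123.7, 4.5)
side S (414, 596.1, 205.0, 54.5, 98.5, -10.8)
side block (134, 433.0, -386.9, 48.2, 85.8, -8.4)
t 29.6 pos [483.3  53.8 200.3] close 145.0 j6 -60.5 w 49.859044836010305
 d units [-1.59  5.12 -2.08] turn 3.84 alt -17.1 tilt [ 0.005 -0.016  0.   ]
```

View pics/side11.png

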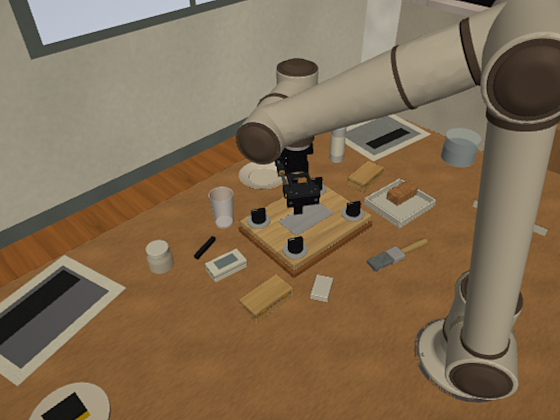

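The side view shows all knobs turned and the plate bare, but the block at (402,192) has been knocked toward the tray's far end; checking how it lies.

Run:
```python
from h import *
for n in("scene","side"):
    P,C=cloud((n,),"11")
    k=(np.abs(P[:,0]-.43)<.09)&(np.abs(P[:,1]+.39)<.12)&(P[:,2]>.028); Q=P[k]
    print(n,np.percentile(Q[:,2],[1,20,50,80,99]).round(4)); print(rect(P,(.43,-.4),.1,.033,.08))
    A=np.c_[Q[:,:2]-Q[:,:2].mean(0),np.ones(len(Q))]; m=Q[:,2]>.035; print(np.linalg.lstsq(A[m],Q[m,2],rcond=None)[0])
p=np.load("scene11.npz")["p"]; cv2.imwrite("pics/c.png",cv2.resize(p[160:260,60:220],None,fx=4,fy=4))
```

```text
scene [0.0282 0.0341 0.0387 0.0399 0.0415]
(312, 435.3, -392.1, 51.5, 95.8, -8.2)
[-0.01645311 -0.00184476  0.03896749]
side [0.0283 0.0348 0.0382 0.0402 0.0434]
(155, 432.0, -392.1, 52.7, 95.4, -4.4)
[-0.00488939  0.00292784  0.0389296 ]
```

View pics/c.png

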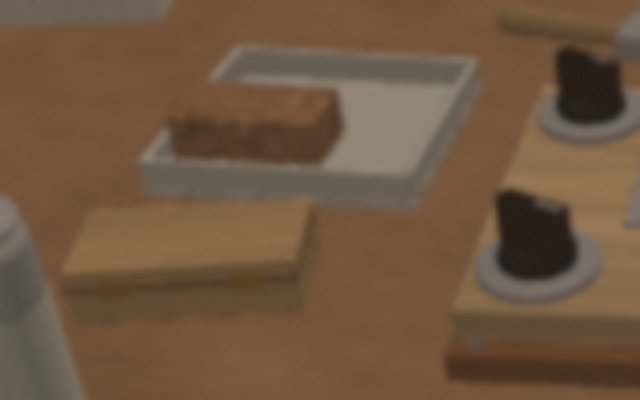

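The block (px 170–340, 90–160 in the crop) lies flat inside the tray, so it can stay. Next, the first large case.

Request:
play_rows:
  commands: "-0.1 0.3 0 0 0 0.4;-0.2 0.7 0 0 0 0.6;-0.2 0.7 0 0 0 0.6;-0.2 0.7 0 0 0 0.6;-0.2 0.7 -0.3 0 0 0.6;-0.2 0.7 -0.5 0 0 0.6;-0.2 0.7 -0.5 0 0 0.4;-0.2 0.5 -0.5 0 0 0;-0.07 0.12 -0.5 0 0 0;0 0 -0.2 0 0 0;0 0 0 0 0 0;0 0 0 0 0 0;0 0 0 0 0 0"
  grip: 85

```text
time_s: 30.9
tcp_pos: [0.4374, 0.2076, 0.1272]
ee_rot: [[-0.041, -0.999, 0.001], [-0.999, 0.041, 0.001], [-0.001, -0.001, -1.0]]
wrist_force: [-0.7, -0.0, 0.5]
gripper_width: 0.977
gripper_force: 0.0
```

Run:
```python
from h import *
snap("wrist","12")
P,C=cloud(("wrist",),"12"); 
for rad in (.085,): print(rect(P,(.436,.207),rad,.031,.041))
k=(np.hypot(P[:,0]-.436,P[:,1]-.207)<.06)&(P[:,2]>.02); print(np.median(P[k,2]))
# plate centre from wrist11
P,C=cloud(("wrist",),"11"); k=(abs(P[:,2]-.049)<.004)&(np.hypot(P[:,0]-.5545,P[:,1]+.066)<.1)&((C.max(1).astype(int)-C.min(1))<25)
print(cv2.minAreaRect((P[k,:2]*1000).astype(np.float32)),k.sum())
go(436,207.3,11,-2.3)
```

```text
(10339, 434.6, 201.7, 66.7, 110.3, -2.1)
0.22264968703174856
((553.1329956054688, -65.9642333984375), (149.13502502441406, 79.31433868408203), 85.6874008178711) 10050
t 30.9 pos [437.4 207.6 127.2] close 177.6 j6 -47.0 w 85.25566594336559
 d units [-0.05 -0.01 -3.87] turn 0.01 alt -20.94 tilt [-0.006  0.007  0.   ]
```

Request:
play_rows:
  commands: "-0.06 0 -0.7 0 0 0;0 0 -0.9 0 0 0;0 0 -0.9 0 0 0;0 0 -0.7 0 0 0;0 0 -0.4 0 0 0;0 0 -0.24 0 0 0;0 0 0 0 0 0;0 0 0 0 0 0"

```text
time_s: 31.75
tcp_pos: [0.4356, 0.208, 0.012]
ee_rot: [[-0.04, -0.999, 0.001], [-0.999, 0.04, 0.001], [-0.001, -0.001, -1.0]]
wrist_force: [0.6, 0.1, -0.4]
gripper_width: 0.975
gripper_force: 0.0
```

Request:
play_rows:
  commands: "0 0 0 0 0 0;0 0 0 0 0 0;0 0 0 0 0 0;0 0 0 0 0 0;0 0 0 0 0 0;0 0 0.3 0 0 0;0 0 0.7 0 0 0;0 0 1 0 0 0;0 0 1 0 0 0;0 0 0.9 0 0 0;0 0 0 0 0 0;0 0 0 0 0 0"
  grip: 50

```text
time_s: 32.95
tcp_pos: [0.4343, 0.2072, 0.128]
ee_rot: [[-0.041, -0.999, -0.001], [-0.999, 0.041, 0.0], [-0.0, 0.001, -1.0]]
wrist_force: [-0.5, 0.3, -3.8]
gripper_width: 0.732
gripper_force: 30.0
```

Run:
```python
from h import *
snap("wrist","13");snap("scene","13");snap("side","13")
go(553.6,-66.1,130,-4.3); T=r.sense()["tcp_pos"]; 
for n in("wrist","scene","side"):
    P,C=cloud((n,),"13"); k=(P[:,2]>T[2]+.019)&(P[:,2]<T[2]+.030)&(abs(P[:,0]-T[0])<.05); 
    print(n,rect(P[k],T[:2],.085,0,1), np.median(P[k,2])-T[2] if k.any() else 0)
```

```text
t 33.1 pos [433.9 206.7 126.6] close 177.6 j6 -47.2 w 63.85713497798147
 d units [ 3.99 -9.09  0.11] turn -0.23 alt 20.72 tilt [ 0.017 -0.022  0.   ]
wrist (21093, 433.4, 189.9, 83.0, 92.3, -6.3) 0.026756698428295866
scene (329, 445.3, 206.5, 70.2, 130.4, -13.7) 0.024729854749429847
side (504, 431.4, 211.9, 76.7, 121.8, -13.0) 0.023961877454520303
```

```bash
cat >> h.py <<'E'
def hand(tag,names=("wrist","scene","side"),top=.025):
    """ends of the held box along tool x, from its top-face points in mid width"""
    s=r.sense();T=np.array(s["tcp_pos"]);R=np.array(s["ee_rot"])
    for n in names:
        P,C=cloud((n,),tag); L=(P-T)@R*1000
        k=(abs(L[:,2]+top*1000)<5)&(abs(L[:,1])<25)&(abs(L[:,0])<90); q=L[k]
        a=q[q[:,0]>30]; b=q[q[:,0]<-30]
        print(n,k.sum(),[np.percentile(v[:,0],[1,99]).round(1) if len(v)>5 else None for v in(a,b)],np.median(q[:,2]).round(1) if len(q) else 0)
E
python3 - <<'E'
from h import *
hand("13")
E
```

```text
wrist 16425 [array([30.4, 60.9]), None] -26.7
scene 309 [array([31. , 60.9]), array([-62.6, -31.2])] -25.0
side 415 [None, array([-61.5, -30.2])] -24.2
```

Request:
play_rows:
  commands: "0.1 -0.3 0 0 0 0;0.3 -0.7 0 0 0 0;0.35 -0.8 0 0 0 0;0.35 -0.8 0 0 0 -0.1;0.35 -0.8 0 0 0 -0.1;0.35 -0.8 0 0 0 0;0.35 -0.8 0 0 0 0;0.35 -0.8 0 0 0 0;0.35 -0.8 0 0 0 0;0.35 -0.8 0 0 0 0;0.35 -0.8 0 0 0 0;0.3 -0.5 0 0 0 0;0.14 -0.2 0 0 0 0;0 0 0 0 0 0;0 0 0 0 0 0;0 0 0 0 0 0"

```text
time_s: 34.7
tcp_pos: [0.5542, -0.0587, 0.1281]
ee_rot: [[-0.07, -0.998, -0.001], [-0.998, 0.07, 0.0], [-0.0, 0.001, -1.0]]
wrist_force: [0.5, -0.3, -4.0]
gripper_width: 0.733
gripper_force: 30.0
```

Run:
```python
from h import *
go(553.6,-66.6,62,-4.3)
```

```text
t 34.7 pos [554.2 -58.7 128.1] close 176.0 j6 -14.6 w 63.795070959966225
 d units [-0.02 -0.26 -2.2 ] turn -0.04 alt 20.91 tilt [-0.    -0.005 -0.   ]
```

Request:
play_rows:
  commands: "-0.02 -0.26 -0.5 0 0 -0.04;0 0 -0.6 0 0 0;0 0 -0.5 0 0 0;0 0 -0.3 0 0 0;0 0 -0.2 0 0 0;0 0 0 0 0 0;0 0 0 0 0 0;0 0 0 0 0 0"

```text
time_s: 35.5
tcp_pos: [0.5548, -0.067, 0.0662]
ee_rot: [[-0.076, -0.997, 0.002], [-0.997, 0.076, 0.0], [-0.0, -0.002, -1.0]]
wrist_force: [-0.3, 0.9, -3.7]
gripper_width: 0.736
gripper_force: 30.0
```

Run:
```python
from h import *
go(553.6,-66.6,61,-4.3); print(r.sense()["wrist_force"])
```

```text
t 35.5 pos [554.8 -67.   66.2] close 175.6 j6 -14.1 w 64.04823133423109
 d units [-0.04  0.01 -0.17] turn 0.01 alt -20.94 tilt [-0.001  0.011  0.   ]
[-0.25110125  0.86672735 -3.70762922]
```

Request:
play_rows:
  commands: "-0.04 0 -0.08 0 0 0;0 0 -0.07 0 0 0;0 0 0 0 0 0;0 0 0 0 0 0"

```text
time_s: 35.9
tcp_pos: [0.553, -0.0672, 0.0608]
ee_rot: [[-0.076, -0.997, -0.0], [-0.997, 0.076, -0.0], [0.0, 0.0, -1.0]]
wrist_force: [-0.9, -0.5, -3.7]
gripper_width: 0.736
gripper_force: 30.0
```

Request:
play_rows:
  commands: "0 0 0 0 0 0;0 0 0 0 0 0;0 0 0 0 0 0;0 0 0.4 0 0 0;0 0 0.8 0 0 0;0 0 1 0 0 0;0 0 1 0 0 0;0 0 0 0 0 0;0 0 0 0 0 0"
  grip: 78

```text
time_s: 36.8
tcp_pos: [0.5534, -0.067, 0.1584]
ee_rot: [[-0.077, -0.997, 0.003], [-0.997, 0.077, 0.001], [-0.001, -0.003, -1.0]]
wrist_force: [0.5, 0.2, 0.0]
gripper_width: 0.898
gripper_force: 0.0
```

Run:
```python
from h import *
snap("wrist","14");snap("scene","14")
for n in ("wrist","scene"):
    P,C=cloud((n,),"14"); print(n,rect(P,(.5536,-.066),.085,.079,.093))
P,C=cloud(("wrist",),"14"); print(rect(P,(.5536,-.066),.085,.082,.090))
go(577.5,-388.3,145,5.5)
```

```text
wrist (11042, 551.8, -76.2, 67.1, 103.8, -4.0)
scene (712, 556.2, -65.8, 66.1, 122.5, -2.8)
(10977, 552.5, -77.1, 64.5, 102.0, -4.2)
t 36.9 pos [552.3 -67.2 156.4] close 175.6 j6 -14.1 w 78.13388300401004
 d units [  0.84 -10.7   -0.38] turn 1.15 alt -19.79 tilt [-0.001 -0.008 -0.   ]
```

Request:
play_rows:
  commands: "0 -0.3 0 0 0 0;0.05 -0.7 0 0 0 0.1;0.05 -0.8 0 0 0 0.1;0.05 -0.8 0 0 0 0.1;0.05 -0.8 0 0 0 0.1;0.05 -0.8 0 0 0 0.1;0.05 -0.8 0 0 0 0.1;0.05 -0.8 0 0 0 0.1;0.05 -0.8 0 0 0 0.1;0.1 -0.8 0 0 0 0.1;0.1 -0.8 0 0 0 0.1;0.1 -0.8 0 0 0 0.1;0.1 -0.8 -0.3 0 0 0.05;0.05 -0.5 -0.3 0 0 0;0 -0.2 -0.3 0 0 0;0 0 0 0 0 0;0 0 0 0 0 0;0 0 0 0 0 0"
  grip: 85

```text
time_s: 38.7
tcp_pos: [0.5788, -0.3814, 0.1305]
ee_rot: [[0.097, -0.995, 0.001], [-0.995, -0.097, -0.0], [0.0, -0.001, -1.0]]
wrist_force: [-0.3, 0.1, 0.3]
gripper_width: 0.972
gripper_force: 0.0
```

Run:
```python
from h import *
snap("wrist","15")
P,C=cloud(("wrist",),"15"); print(rect(P,(.577,-.388),.085,.031,.042))
go(577,-388.3,12,5.5)
```

```text
(11091, 576.1, -391.5, 67.5, 121.1, 5.0)
t 38.8 pos [ 579.  -381.4  130.7] close -174.4 j6 25.6 w 84.79063525385679
 d units [-0.07 -0.23 -3.96] turn -0.01 alt 20.94 tilt [0.003 0.007 0.   ]
```

Request:
play_rows:
  commands: "-0.08 -0.25 -0.7 0 0 -0.03;0 0 -0.9 0 0 0;0 0 -0.9 0 0 0;0 0 -0.7 0 0 0;0 0 -0.5 0 0 0;0 0 -0.26 0 0 0;0 0 0 0 0 0;0 0 0 0 0 0"

```text
time_s: 39.55
tcp_pos: [0.5769, -0.3899, 0.0122]
ee_rot: [[0.092, -0.996, 0.002], [-0.996, -0.092, -0.001], [0.001, -0.002, -1.0]]
wrist_force: [-0.0, -0.2, 0.8]
gripper_width: 0.978
gripper_force: 0.0
```

Request:
play_rows:
  commands: "0 0 0 0 0 0;0 0 0 0 0 0;0 0 0 0 0 0;0 0 0 0 0 0;0 0 0 0 0 0;0 0 0.3 0 0 0;0 0 0.7 0 0 0;0 0 1 0 0 0;0 0 1 0 0 0;0 0 1 0 0 0;0 0 1 0 0 0;0 0 0 0 0 0;0 0 0 0 0 0;0 0 0 0 0 0"
  grip: 50

```text
time_s: 40.95
tcp_pos: [0.5747, -0.3888, 0.1584]
ee_rot: [[0.091, -0.996, -0.004], [-0.996, -0.091, 0.003], [-0.003, 0.004, -1.0]]
wrist_force: [-1.3, -0.0, -3.4]
gripper_width: 0.732
gripper_force: 30.0
```

Run:
```python
from h import *
for n in("wrist","scene","side"): snap(n,"16")
go(553.2,-66.3,160,-4.3); hand("16")
```

```text
t 41.1 pos [ 575.3 -389.2  158.9] close -174.8 j6 26.0 w 63.820537985679714
 d units [-0.74 10.76  0.04] turn -1.11 alt 19.83 tilt [-0.011 -0.023 -0.   ]
wrist 16669 [array([30.4, 61.7]), None] -25.0
scene 461 [array([30.1, 59.5]), array([-63. , -30.5])] -24.0
side 277 [array([30.4, 57.8]), array([-63.6, -30.5])] -24.1
```

Request:
play_rows:
  commands: "0 0.3 0 0 0 0;-0.05 0.7 0 0 0 -0.1;-0.05 0.8 0 0 0 -0.1;-0.05 0.8 0 0 0 -0.1;-0.05 0.8 0 0 0 -0.1;-0.05 0.8 0 0 0 -0.1;-0.05 0.8 0 0 0 -0.1;-0.05 0.8 0 0 0 -0.1;-0.1 0.8 0 0 0 -0.1;-0.1 0.8 0 0 0 -0.1;-0.1 0.8 0 0 0 -0.1;-0.1 0.8 0 0 0 -0.1;-0.04 0.8 0 0 0 -0.01;0 0.5 0 0 0 0;0 0.24 0 0 0 0;0 0 0 0 0 0;0 0 0 0 0 0;0 0 0 0 0 0"

```text
time_s: 42.9
tcp_pos: [0.5524, -0.0742, 0.1609]
ee_rot: [[-0.076, -0.997, -0.0], [-0.997, 0.076, -0.0], [0.0, 0.0, -1.0]]
wrist_force: [0.1, 0.1, -2.1]
gripper_width: 0.733
gripper_force: 30.0
```

Run:
```python
from h import *
go(553.4,-66.8,101,-4.3)
```

```text
t 42.9 pos [552.4 -74.2 160.9] close 175.6 j6 -13.4 w 63.771168869918924
 d units [ 0.03  0.25 -2.  ] turn 0.01 alt -20.94 tilt [ 0.001 -0.002  0.   ]
```

Request:
play_rows:
  commands: "0.03 0.25 -0.4 0 0 0;0 0 -0.6 0 0 0;0 0 -0.5 0 0 0;0 0 -0.3 0 0 0;0 0 -0.2 0 0 0;0 0 0 0 0 0;0 0 0 0 0 0;0 0 0 0 0 0"

```text
time_s: 43.7
tcp_pos: [0.5539, -0.0659, 0.1018]
ee_rot: [[-0.075, -0.997, 0.002], [-0.997, 0.075, 0.0], [-0.0, -0.002, -1.0]]
wrist_force: [-0.1, 0.0, -2.1]
gripper_width: 0.732
gripper_force: 30.0
```

Run:
```python
from h import *
go(553.4,-66.8,98,-4.3); print(r.sense()["wrist_force"])
```

```text
t 43.7 pos [553.9 -65.9 101.8] close 175.7 j6 -14.2 w 63.70300162275901
 d units [-0.02 -0.03 -0.13] turn -0.0 alt 20.94 tilt [-0.001  0.012  0.   ]
[-0.06615035  0.03266922 -2.1164384 ]
```

Request:
play_rows:
  commands: "-0.02 -0.03 -0.07 0 0 0;0 0 -0.07 0 0 0;0 0 0 0 0 0;0 0 0 0 0 0"

```text
time_s: 44.1
tcp_pos: [0.5527, -0.0669, 0.0969]
ee_rot: [[-0.075, -0.997, -0.0], [-0.997, 0.075, -0.0], [0.0, 0.0, -1.0]]
wrist_force: [-0.3, -0.1, -3.1]
gripper_width: 0.733
gripper_force: 30.0
```

Request:
play_rows:
  commands: "0 0 0 0 0 0;0 0 0 0 0 0;0 0 0 0 0 0;0 0 0.4 0 0 0;0 0 0.8 0 0 0;0 0 1 0 0 0;0 0 1 0 0 0;0 0 0 0 0 0;0 0 0 0 0 0"
  grip: 78

```text
time_s: 45.0
tcp_pos: [0.553, -0.0668, 0.1944]
ee_rot: [[-0.075, -0.997, 0.003], [-0.997, 0.075, 0.001], [-0.001, -0.003, -1.0]]
wrist_force: [-0.4, -0.6, -0.8]
gripper_width: 0.897
gripper_force: 0.0
```

Run:
```python
from h import *
for n in ("wrist","scene","side"):
    snap(n,"17"); P,C=cloud((n,),"17"); print(n,rect(P,(.5536,-.066),.085,.116,.127),rect(P,(.598,.205),.09,.025,.036))
go(597.5,205.3,145,-10.2)
```

```text
wrist (11087, 551.5, -77.2, 66.8, 103.4, -4.0) None
scene (679, 554.9, -66.0, 65.6, 123.8, -4.9) (553, 600.4, 206.3, 55.8, 97.7, -10.5)
side (395, 552.3, -66.5, 66.8, 122.6, -2.8) (417, 596.4, 204.3, 56.1, 101.2, -8.3)
t 45.1 pos [551.9 -66.9 192. ] close 175.7 j6 -14.1 w 77.96770062123045
 d units [ 1.52  9.07 -1.57] turn -0.69 alt 20.26 tilt [ 0.001 -0.014  0.   ]
```

Request:
play_rows:
  commands: "0.05 0.3 0 0 0 0;0.1 0.7 0 0 0 -0.1;0.12 0.8 0 0 0 -0.1;0.15 0.8 0 0 0 -0.1;0.15 0.8 0 0 0 -0.1;0.15 0.8 0 0 0 -0.1;0.15 0.8 0 0 0 -0.1;0.15 0.8 0 0 0 -0.09;0.15 0.8 -0.2 0 0 0;0.15 0.8 -0.3 0 0 0;0.15 0.8 -0.4 0 0 0;0.05 0.5 -0.5 0 0 0;0 0.2 -0.5 0 0 0;0 0 -0.2 0 0 0;0 0 0 0 0 0;0 0 0 0 0 0;0 0 0 0 0 0"
  grip: 78

```text
time_s: 46.85
tcp_pos: [0.5988, 0.1998, 0.1308]
ee_rot: [[-0.178, -0.984, 0.001], [-0.984, 0.178, 0.001], [-0.001, -0.001, -1.0]]
wrist_force: [-0.4, 0.5, 0.2]
gripper_width: 0.897
gripper_force: 0.0
```

Run:
```python
from h import *
snap("wrist","18")
P,C=cloud(("wrist",),"18"); print(rect(P,(.598,.205),.08,.025,.036))
go(597.5,205.2,11,-10)
```

```text
(7077, 597.9, 205.2, 54.6, 98.1, -9.7)
t 46.9 pos [598.8 199.8 130.8] close 169.7 j6 -43.4 w 77.99286115135892
 d units [-0.04  0.18 -3.99] turn 0.03 alt -20.91 tilt [-0.005  0.01   0.   ]
```

Request:
play_rows:
  commands: "-0.04 0.18 -0.7 0 0 0.03;0 0 -0.9 0 0 0;0 0 -0.9 0 0 0;0 0 -0.7 0 0 0;0 0 -0.5 0 0 0;0 0 -0.29 0 0 0;0 0 0 0 0 0;0 0 0 0 0 0"

```text
time_s: 47.7
tcp_pos: [0.5978, 0.2057, 0.0111]
ee_rot: [[-0.173, -0.985, 0.002], [-0.985, 0.173, 0.001], [-0.001, -0.001, -1.0]]
wrist_force: [-0.1, -0.6, -0.2]
gripper_width: 0.898
gripper_force: 0.0
```

Request:
play_rows:
  commands: "0 0 0 0 0 0;0 0 0 0 0 0;0 0 0 0 0 0;0 0 0 0 0 0;0 0 0 0 0 0;0 0 0.3 0 0 0;0 0 0.7 0 0 0;0 0 1 0 0 0;0 0 1 0 0 0;0 0 1 0 0 0;0 0 1 0 0 0;0 0 1 0 0 0;0 0 0.5 0 0 0;0 0 0 0 0 0;0 0 0 0 0 0;0 0 0 0 0 0"
  grip: 42

```text
time_s: 49.3
tcp_pos: [0.5961, 0.2051, 0.2033]
ee_rot: [[-0.173, -0.985, -0.003], [-0.985, 0.173, -0.001], [0.002, 0.003, -1.0]]
wrist_force: [0.3, 0.1, -1.5]
gripper_width: 0.617
gripper_force: 30.0
```

Run:
```python
from h import *
for n in("wrist","scene","side"): snap(n,"19")
go(553.3,-66.3,195,-4.3); hand("19",top=.019)
```

```text
t 49.5 pos [596.6 205.2 203.7] close 170.0 j6 -43.6 w 53.65262802727595
 d units [-1.44 -9.05 -0.29] turn 0.66 alt -20.28 tilt [ 0.009 -0.016  0.   ]
wrist 13048 [array([30.2, 49.8]), None] -20.3
scene 390 [array([30.1, 48.5]), array([-50.5, -30.6])] -19.2
side 254 [None, array([-49.5, -30.2])] -19.2
```

Request:
play_rows:
  commands: "-0.05 -0.3 0 0 0 0;-0.1 -0.7 0 0 0 0.1;-0.12 -0.8 0 0 0 0.1;-0.12 -0.8 0 0 0 0.1;-0.15 -0.8 0 0 0 0.1;-0.15 -0.8 0 0 0 0.1;-0.15 -0.8 0 0 0 0.1;-0.15 -0.8 0 0 0 0.06;-0.15 -0.8 0 0 0 0;-0.15 -0.8 0 0 0 0;-0.1 -0.8 0 0 0 0;-0.05 -0.5 -0.2 0 0 0;0 -0.16 -0.2 0 0 0;0 0 0 0 0 0;0 0 0 0 0 0;0 0 0 0 0 0"

```text
time_s: 51.05
tcp_pos: [0.5542, -0.0595, 0.1932]
ee_rot: [[-0.074, -0.997, 0.0], [-0.997, 0.074, -0.0], [0.0, -0.0, -1.0]]
wrist_force: [-0.1, -0.2, -0.6]
gripper_width: 0.617
gripper_force: 30.0
```

Run:
```python
from h import *
go(553.4,-66.7,135,-4.3)
```

```text
t 51.0 pos [554.2 -59.5 193.2] close 175.8 j6 -14.8 w 53.66677303230529
 d units [-0.03 -0.24 -1.94] turn -0.01 alt 20.94 tilt [0.    0.002 0.   ]
```

Request:
play_rows:
  commands: "-0.03 -0.24 -0.4 0 0 0;0 0 -0.6 0 0 0;0 0 -0.5 0 0 0;0 0 -0.3 0 0 0;0 0 -0.14 0 0 0;0 0 0 0 0 0;0 0 0 0 0 0;0 0 0 0 0 0"

```text
time_s: 51.85
tcp_pos: [0.5535, -0.0674, 0.1357]
ee_rot: [[-0.075, -0.997, 0.002], [-0.997, 0.075, 0.0], [-0.0, -0.002, -1.0]]
wrist_force: [0.2, 0.6, -1.9]
gripper_width: 0.621
gripper_force: 30.0
```

Run:
```python
from h import *
go(553.4,-66.7,132,-4.3); print(r.sense()["wrist_force"])
```

```text
t 51.9 pos [553.5 -67.4 135.7] close 175.7 j6 -14.0 w 54.03953406567683
 d units [-0.    0.02 -0.12] turn -0.0 alt 20.94 tilt [-0.001  0.011  0.   ]
[ 0.16968766  0.56652614 -1.87638568]
```

Request:
play_rows:
  commands: "0 0.02 -0.06 0 0 0;0 0 -0.07 0 0 0;0 0 0 0 0 0;0 0 0 0 0 0"

```text
time_s: 52.25
tcp_pos: [0.5534, -0.0668, 0.1315]
ee_rot: [[-0.075, -0.997, 0.001], [-0.997, 0.075, -0.0], [-0.0, -0.001, -1.0]]
wrist_force: [-0.4, 0.9, 2.2]
gripper_width: 0.62
gripper_force: 30.0
```

Request:
play_rows:
  commands: "0 0 0 0 0 0;0 0 0 0 0 0;0 0 0 0 0 0;0 0 0.4 0 0 0;0 0 0.8 0 0 0;0 0 1 0 0 0;0 0 1 0 0 0;-0.5 0 0.5 0 0 0;-0.8 0 0 0 0 0;-0.8 0 0 0 0 0;-0.5 0 0 0 0 0;0 0 0 0 0 0;0 0 0 0 0 0;0 0 0 0 0 0"
  grip: 68

```text
time_s: 53.65
tcp_pos: [0.4758, -0.0668, 0.2424]
ee_rot: [[-0.075, -0.997, 0.001], [-0.997, 0.075, -0.0], [-0.0, -0.001, -1.0]]
wrist_force: [0.5, -0.0, -0.0]
gripper_width: 0.778
gripper_force: 0.0
```

Run:
```python
from h import *
for n in ("wrist","scene","side"):
    p=snap(n,"20"); cv2.imwrite(f"pics/{n}20.png",p); P,C=cloud((n,),"20"); print(n,rect(P,(.5536,-.066),.075,.146,.157),rect(P,(.5536,-.066),.085,.08,.126))
    print(rect(P,(.43,-.4),.1,.033,.08))
```

```text
wrist (5830, 553.4, -69.6, 54.4, 94.3, -4.4) (2629, 551.3, -66.9, 66.1, 125.4, -3.5)
None
scene (483, 556.1, -65.2, 54.7, 99.2, -4.3) (1120, 560.5, -67.6, 60.3, 125.1, -1.2)
(326, 435.8, -390.9, 50.2, 93.3, -6.4)
side (292, 552.8, -65.4, 54.6, 100.5, -4.0) (617, 530.4, -54.6, 61.1, 138.1, -30.2)
(145, 432.5, -391.8, 48.2, 90.1, -5.8)
```

View pics/scene20.png

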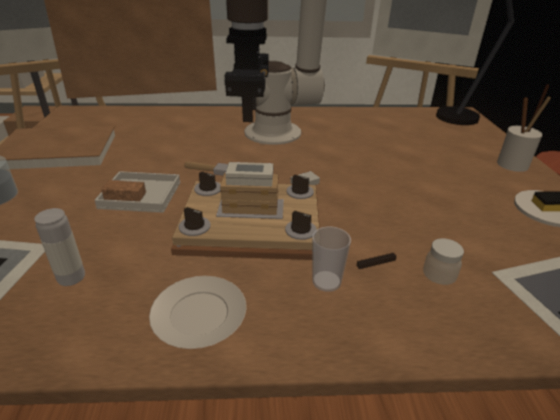

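View pics/side20.png

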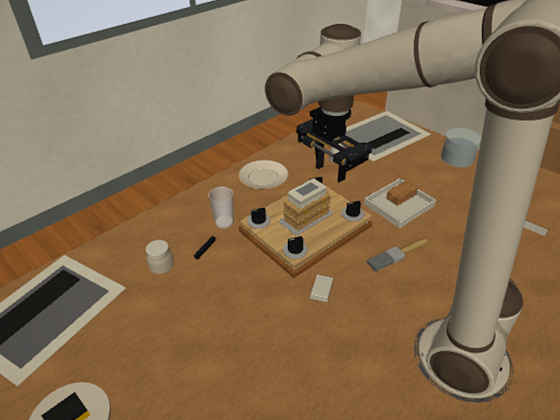

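The stack (scene px (250,190)) stands square on the plate. All four knobs are at their stops, the block is in the tray (125,190), and the cup, jar, eraser and charcoal stick are where they were. No other cases or boxes are in view.

```bash
python3 -c "
from station import r
print(r.finish_job())"
```

```text
the job is handed in; nothing more can be done
None
```

I've handed the job in, with no verdict shown: the cork block lies flat in the tray, though it was knocked a few centimetres off centre after I placed it; all four knobs are at their end stops; and the three boxes that were out (two large cases, then the small white box) are stacked square on the plate, within about 1 mm of centre by measurement.

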